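Set out the slide board and hold the filing box open

TASK

I want to file these slides with both hands: take the green slide board out of its wooden holder and lean it centred on the aluminium rest, its lower edge in the groove, its back against the crossbar and its slides showing on the open front side, and let go of it. Then lift the lid of the blue filing box and hold it open with the gripper at 60 degrees for me; finish while still holding the lid there, since it falls shut when let go. Leave everything else where it is.

Things in the scene. Friction and masses are not known exactly. Their poses are not given: they have to be found in the camera images.
- board_center (a point): centre of the slide board, a loose flat green slab 10 mm thick (x axis), 90 mm wide (y) and 130 mm tall (z, from its lower to its upper edge), 0.09 to 0.17 kg. Three glass slides are clipped to its -x face; the upper 40 mm are bare on both faces
- board: the same slide board, origin at the centre of its lower edge, axes as its centre's
- holder: fixed wooden holder, 60x112 mm, 36 mm high, origin on the bench under its middle; the board stands in its slot (13 mm wide in x, along y, floor 5 mm above the bench) upright within 0.12 rad at the start and is free when lifted 40 mm
- rest_groove (a point): middle of the groove's floor in the rest, 6 mm above the bench. x points to the back of the rest, y along the groove, z up. The groove is 24 mm wide in x and 110 mm long, between a front lip (x = -12 to -18 mm) and a ridge (x = +12 to +18 mm), both 8 mm above its floor
- rest: the rest: aluminium base 90x110 mm, fixed; origin on the bench 18 mm behind the groove's middle, axes as the groove's. A black crossbar, radius 5 mm, along y, lies 38 mm behind the groove's middle and 65 mm above its floor, on posts at y = +-50 mm. A board in the groove with its back on the crossbar leans 0.35 to 0.5 rad from upright
- lid_bar (a point): middle of the bar handle of the lid of the blue slide filing box: a round steel bar, radius 5 mm, along its y axis, 84 mm long between two arms (76 mm free between them), 43 mm in front of the lid's front edge, 60 mm above the bench when shut. It turns with the lid
- lid_hinge (a point): middle of the hinge line of the lid, at the back upper edge of the box (130x120x55 mm, fixed to the bench), 58 mm above the bench. y lies along the hinge, x points backward away from the box, z up; the axes do not move with the lid. The bar lies 176 mm from the hinge line
- lid (a joint): opening angle of the lid in rad: 0 shut (level), grows as the front edge rises, 1.57 upright, stop at 1.75. The lid weighs 0.22 kg, the hinge is free and the lid falls shut when let go below upright
- timer: red kitchen timer, 78x62x17 mm, lying flat, a loose bystander; origin at the centre of its underside
- cover_glass: small white box with a light blue lid, 33x33x20 mm, a loose bystander; origin at the centre of its underside

How it is judged:
By the outcome, as a careful person would: the job done as asked, in the order asked, and still so for the second after the job is handed in, while the arm keeps its last pose, push and grip.
It also fails if it takes over 58 s, if anything falls off the work surface, if the arm or the gripper's body presses on something with over 40 N, if the wrist force passes 120 N, or if a joint passes its speed limit or range.

ROBOT

A 6-joint arm with a two-finger parallel gripper is mounted at the origin on a cart in front of the work surface, level with it; the furniture and walls round the work are solid. World frame = base frame: x ahead of the robot, y to its left, z up, the work surface at z = 0. Lengths are in m, angles in degrees, forces in N, time in s.
With the tool pointing down it reaches from about 0.4 to 0.825 m from the base axis. Payload 7 kg.
Tool frame: the origin (TCP) lies at the very end of the fingers, on their centre line; the grasp point (between the pads) lies hold_point_z behind it (hold_point_z is the distance from the TCP to the grasp point, in m); z points along the fingers, y is the direction in which the jaws open and shut (so a half turn about z gives the same grasp; the last joint's range is limited). The gripper opens to 88 mm and grips with 3 to 60 N. Pads are 19 mm wide; open, the fingers measure 130 mm over their backs; the gripper's body (78 mm by 193 mm) begins 47 mm behind the grasp point.
Start: joints at [81.022, 20.546, 0.682, 0, -70.136, -16.507], TCP at [0.29, 0.609, 0.227] pointing down, gripper open.
Joint ranges: [-176.03, 176.03], [-82.01, 121.73], [-58.28, 71.71], [-173.87, 95.51], [-174.79, -0.11], [-173.66, 173.66]. Speed limits (degrees/s): [136.94, 136.94, 172.46, 180, 180, 180].

INTERFACE

Orientations are given as [roll, pitch, yaw] about the fixed x, y, z axes, in that order (R = Rz(yaw) Ry(pitch) Rx(roll)).
In Python, from plant import get_obs, snapshot, close_job, hold_point_z gives the robot as it stands. The module is installed in compiled form; this text tells all that it offers.
- The arm moves only by the tool jog_arm, never from a script. Its argument "commands" is a list of rows, each a list of 4 numbers: the shift along the world's x, y, z in mm, then the turn about the world's z in degrees. In form: [[x, y, z, turn], ...]. A call has exactly 10 rows; each row shifts and turns the commanded pose from where the row before left it; what a row does not reach is not made up. A row lasts 1/12 s, in which the tool goes at most 41.7 mm and 7.16 degrees, less where a joint would pass 70% of its speed; a pose out of reach is approached as far as the arm can. A call is refused whole if a number of a shift passes 41.7 or a number of a turn 7.16, either way. A call with a gripper value outside its range is refused whole. "fingers" is the finger opening in mm, from 0 to 87.6, set as the call begins (left out, the last holds). The fingers move at their own pace and stop on an object; the grip force is fixed at half the most. Time passes only in rows, so rows that do not move let the fingers close, or fill a call up. It gives the time, the measured TCP pose, the force and the opening at its end, in the units of the state.
- get_obs(): the state, without advancing time (a new reading comes with each control period).
- snapshot(name): name is "scene" or "top"; returns a dict with "image" (480x640x3 uint8, red, green, blue), "fov_y" (degrees; the focal length in pixels is half the picture's height over the tangent of half this angle, whatever the lens; pixels are square), "cx", "cy" (the principal point, pixels), "rvec" (rotation vector, rad) and "tvec" (3), from world to camera coordinates, as OpenCV has them. Camera axes: x right, y down, z forward; pixel columns grow to the right and rows downward; lengths in m; the calibration is good to about 2 mm. A picture is of the moment at which its call begins. There is no depth.
- close_job(): hands the job in, once; it reports no verdict.
The state is a dict: "clock": time; "joint_pos": joint angles; "qvel": joint speeds; "tau": joint torques, N m; "tool_pos": TCP position; "orientation": TCP orientation; "force": force on the tool from outside, world axes, zero at the start; "moment": the same for the moment, N m; "opening": finger opening in m.
Only numpy, scipy, OpenCV 4.12 (cv2) and the standard library are available. Lean on these libraries where they do the work, as an engineer would, in place of code of your own. Each camera call takes 0.05 s, during which the arm holds its last target.

## Working session

There is one attempt and no reset: what is moved stays moved. The work goes in short steps, Python scripts to look and compute and a tool call to move; the robot and the scene stay as the last step left them, time stands still between calls to the robot, and variables do not carry over. Pictures are saved under pics/ and viewed, and the job is handed in when it is done.

Besides the shell and the picture viewer there is one more tool, called after "Call:" by a JSON object that holds its "op" and its "data". jog_arm: Moves the arm, as the interface text tells. Its arguments: {"type":"object","properties":{"commands":{"type":"array","items":{"type":"array","items":{"type":"number"}}},"fingers":{"type":"number"}},"required":["commands"]}

```bash
ls; mkdir -p pics
python3 - <<'E'
from plant import *
import cv2
print(hold_point_z); print(get_obs())
for n in("scene","top"):
    s=snapshot(n); cv2.imwrite(f"pics/{n}0.png",s["image"][:,:,::-1]); print({k:v for k,v in s.items() if k!="image"})
E
```

```text
pics
0.0188
{'clock': 0.0, 'joint_pos': array([ 8.10228821e+01,  2.05902169e+01,  6.34625558e-01, -2.06795512e-02,
       -7.01370782e+01, -1.65098754e+01]), 'qvel': array([ 0.02400894, -0.02162433,  0.02447835, -0.07700053,  0.03942784,
       -0.02629597]), 'tau': array([-8.31979196e-05, -5.82719564e+01,  2.93053901e+01,  6.99709877e+00,
        7.01659505e-03, -1.52853718e-04]), 'tool_pos': array([0.29023505, 0.60887093, 0.22564116]), 'orientation': array([ 1.79905626e+02, -7.69874075e-03, -2.54940290e+01]), 'force': array([-0.03684498, -0.68321391, -0.59524026]), 'moment': array([-0.0275687 , -0.00634093,  0.02943461]), 'opening': 0.08759574645289941}
{'fov_y': 49.37085322423741, 'cx': 320.1842589057232, 'cy': 234.9212317103889, 'rvec': array([ 2.06530083, -1.03907838,  0.47276345]), 'tvec': array([-0.49040085,  0.24660894,  0.761114  ])}
{'fov_y': 49.738444048066924, 'cx': 321.80469690622897, 'cy': 234.03081376150107, 'rvec': array([ 2.11563354, -2.171876  ,  0.16658839]), 'tvec': array([-0.1897414 ,  0.5625512 ,  1.05160727])}
```

View pics/scene0.png

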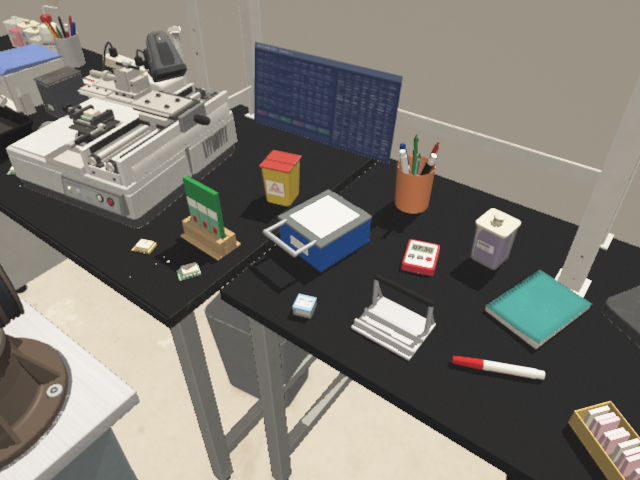

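View pics/top0.png

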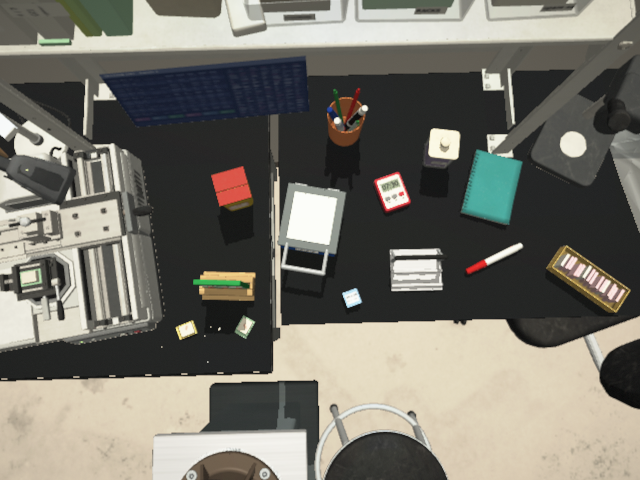

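Both views show the board in its holder (top ~ (227,285)), the blue box with its handle toward the robot (~(305,265)), and the rest (~(416,270)). Next I'll enlarge these areas to get exact pixels.

```bash
cat > h.py <<'E'
import numpy as np, cv2
from plant import *
class Cam:
    def __init__(s,n):
        d=snapshot(n); s.im=np.ascontiguousarray(d["image"][:,:,::-1]); f=240/np.tan(np.radians(d["fov_y"]/2))
        s.K=np.array([[f,0,d["cx"]],[0,f,d["cy"]],[0,0,1.]]); s.rv=d["rvec"]; s.t=np.array(d["tvec"]); s.R=cv2.Rodrigues(s.rv)[0]; s.c=-s.R.T@s.t
        s.P=s.K@np.c_[s.R,s.t]
    def ray(s,p): 
        v=s.R.T@np.linalg.solve(s.K,[p[0],p[1],1.]); return v/np.linalg.norm(v)
    def plane(s,p,z):
        v=s.ray(p); return s.c+v*(z-s.c[2])/v[2]
    def proj(s,X): 
        return cv2.projectPoints(np.array(X,float).reshape(-1,1,3),s.rv,s.t,s.K,None)[0].reshape(-1,2)
def tri(a,pa,b,pb):
    A=[];
    X=cv2.triangulatePoints(a.P,b.P,np.array(pa,float).reshape(2,1),np.array(pb,float).reshape(2,1))[:,0]; X=X[:3]/X[3]
    return X, np.linalg.norm(a.proj(X)[0]-pa), np.linalg.norm(b.proj(X)[0]-pb)
def crop(im,x0,y0,w,h,k,name):
    o=cv2.resize(im[y0:y0+h,x0:x0+w],None,fx=k,fy=k,interpolation=cv2.INTER_CUBIC)
    st=10
    for x in range((x0+st-1)//st*st,x0+w,st):
        cv2.line(o,((x-x0)*k,0),((x-x0)*k,6),(255,0,255),1)
        if x%20==0: cv2.putText(o,str(x),((x-x0)*k,18),0,.4,(255,0,255),1)
    for y in range((y0+st-1)//st*st,y0+h,st):
        cv2.line(o,(0,(y-y0)*k),(6,(y-y0)*k),(255,0,255),1)
        if y%20==0: cv2.putText(o,str(y),(8,(y-y0)*k+4),0,.4,(255,0,255),1)
    cv2.imwrite("pics/"+name+".png",o)
E
python3 - <<'E'
from h import *
s=Cam("scene");t=Cam("top")
print(s.c,t.c, s.proj([[0,0,0],[.29,.609,.227]]),t.proj([[0,0,0],[.29,.609,.227]]))
crop(t.im,180,170,190,130,4,"t1"); crop(t.im,330,160,160,150,4,"t2")
crop(s.im,170,140,220,150,3,"s1"); crop(s.im,280,200,180,170,4-1,"s2")
E
```

```text
[-0.04241563 -0.65359504  0.67202525] [ 0.39186575 -0.198721    1.12485319] [[-16.24555057 404.10242183]
 [-70.87976588  85.46294517]] [[ 228.38461382  511.00557497]
 [-158.96204673  387.57353842]]
```

View pics/t1.png

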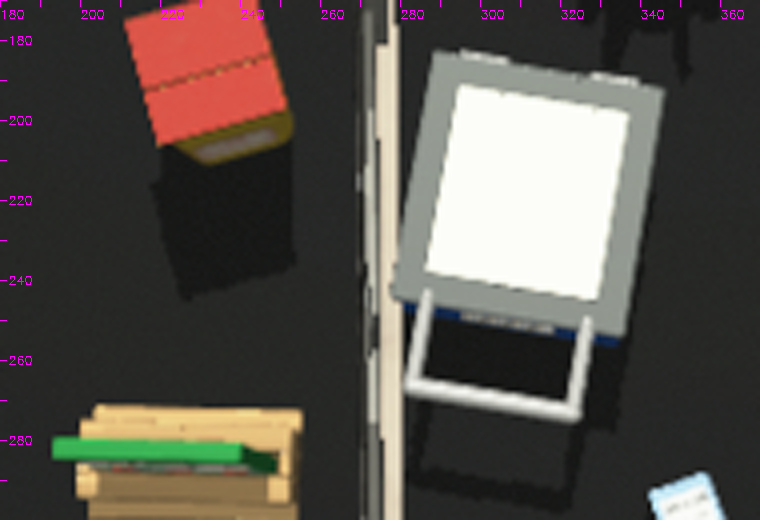

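View pics/t2.png

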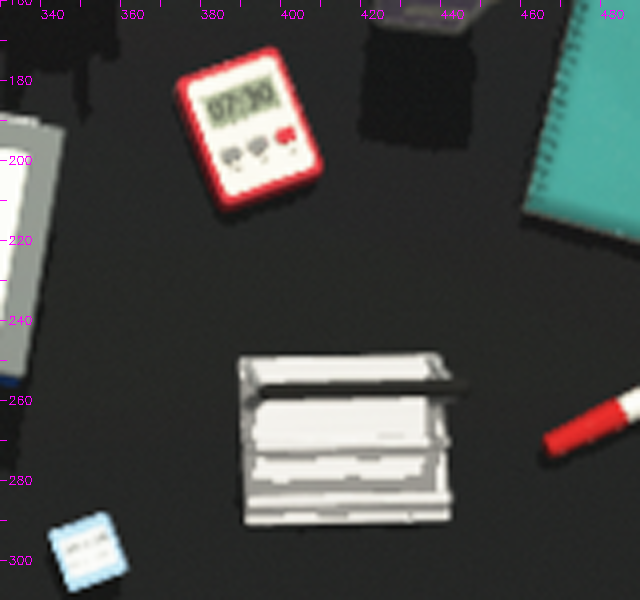

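View pics/s1.png

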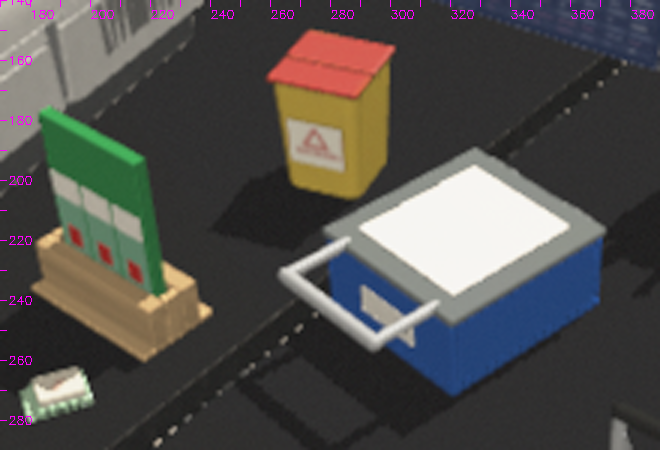

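View pics/s2.png

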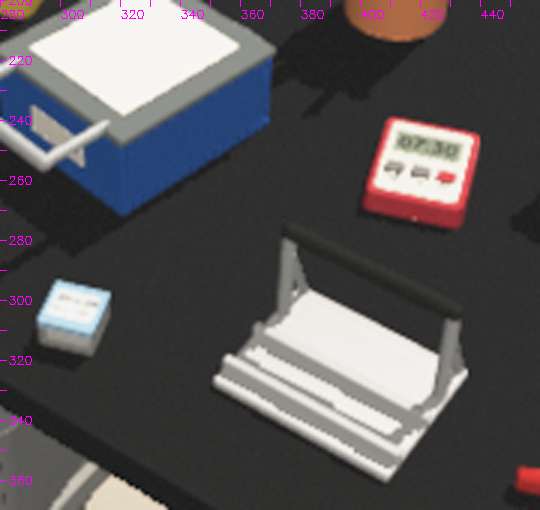

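```bash
cat > m.py <<'E'
from h import *
s=Cam("scene");t=Cam("top")
np.set_printoptions(precision=4,suppress=True)
T=lambda n,a,b:print(n,*tri(s,a,t,b))
T("barL",(264.3,231.3),(282.7,266.2));T("barR",(295,255.3),(323.7,273.2))
for p in((282.7,266.2),(323.7,273.2)):print("bar z.06 top",t.plane(p,.06))
for p in((264.3,231.3),(295,255.3)):print("bar z.06 scene",s.plane(p,.06))
# lid corners
L=[(289,183),(346,192.5),(336.2,254),(278.7,244.5)]
S=[(328.3,190),(371.3,217),(320.7,247.5),(278.7,217.5)]
for a,b in zip(S,L):T("lid",a,b)
T("xbarL",(374,277),(393.7,258));T("xbarR",(434,305),(442,257))
for p in((391,290.7),(442.5,290),(390,249),(440,248)):print("restbase top z.006",t.plane(p,.006))
for p in((351.5,327),(409,360),(435.5,325)):print("restbase scene z.006",s.plane(p,.006))
for a,b in(((183.5,177),(193,282)),((216,193.5),(240,283))):T("boardtop",a,b); print(t.plane(b,.135),s.plane(a,.135))
def mask(c,lo,hi,roi):
    x0,y0,w,h=roi; m=np.zeros(c.im.shape[:2],np.uint8); m[y0:y0+h,x0:x0+w]=cv2.inRange(cv2.cvtColor(c.im,cv2.COLOR_BGR2HSV),lo,hi)[y0:y0+h,x0:x0+w]; return m
for c,roi,n in((t,(180,260,90,50),"t"),(s,(170,160,70,100),"s")):
    m=mask(c,(50,130,120),(75,255,255),roi); k=max(cv2.findContours(m,0,2)[0],key=cv2.contourArea); print(n,cv2.contourArea(k),cv2.approxPolyDP(k,2,True).reshape(-1,2).tolist(), cv2.minAreaRect(k))
crop(t.im,185,260,80,60,9,"t3");crop(s.im,170,160,80,110,5,"s3")
E
python3 m.py
```

```text
barL [ 0.4885 -0.1208  0.0603] 0.9859819065795525 0.8985608287900101
barR [ 0.4727 -0.2053  0.0572] 0.6044618708605738 0.5232720934827712
bar z.06 top [ 0.4898 -0.122   0.06  ]
bar z.06 top [ 0.4732 -0.2061  0.06  ]
bar z.06 scene [ 0.4874 -0.1192  0.06  ]
bar z.06 scene [ 0.4695 -0.2066  0.06  ]
lid [ 0.6649 -0.1372  0.0599] 0.5082852864817227 0.4985860920479092
lid [ 0.641  -0.2565  0.0601] 0.7342635664862406 0.6751858292281758
lid [ 0.5115 -0.2324  0.0619] 0.4352026119113391 0.3796143880172319
lid [ 0.5349 -0.1142  0.0601] 0.16546490122338922 0.1547373920632212
xbarL [ 0.4999 -0.3503  0.0665] 0.2270981705122898 0.18544564980635364
xbarR [ 0.5025 -0.4543  0.0626] 2.609950231901081 2.029726852849997
restbase top z.006 [ 0.4359 -0.3501  0.006 ]
restbase top z.006 [ 0.4345 -0.461   0.006 ]
restbase top z.006 [ 0.5262 -0.3522  0.006 ]
restbase top z.006 [ 0.5255 -0.4611  0.006 ]
restbase scene z.006 [ 0.433  -0.3526  0.006 ]
restbase scene z.006 [ 0.4314 -0.4609  0.006 ]
restbase scene z.006 [ 0.5184 -0.4614  0.006 ]
boardtop [0.4565 0.0454 0.1322] 0.6478399517846082 0.6473447649351396
[0.4572 0.044  0.135 ] [0.4531 0.0427 0.135 ]
boardtop [ 0.4523 -0.0449  0.1346] 0.5372725553184269 0.5115095543376622
[ 0.453  -0.0456  0.135 ] [ 0.4512 -0.0447  0.135 ]
t 176.5 [[193, 283], [238, 285], [240, 281], [194, 279]] ((216.45684814453125, 282.05438232421875), (47.0096435546875, 5.136907577514648), 1.5911402702331543)
s 117.5 [[183, 178], [213, 194], [217, 193], [191, 178]] ((200.2569122314453, 185.02294921875), (37.047515869140625, 4.2668986320495605), 28.300758361816406)
```

View pics/t3.png

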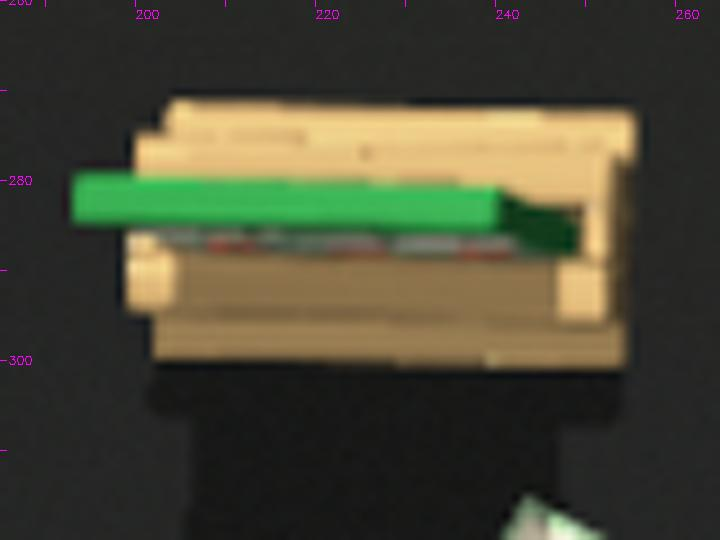

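View pics/s3.png

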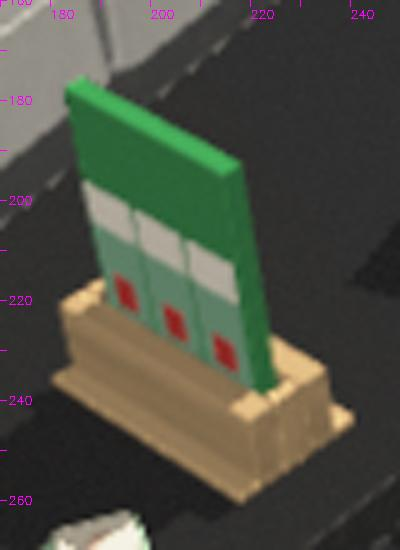

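```bash
cat > m2.py <<'E'
from m import *
print("-----")
m=mask(t,(50,130,120),(75,255,255),(180,260,90,50)); k=max(cv2.findContours(m,0,1)[0],key=cv2.contourArea).reshape(-1,2)
g=np.array([t.plane(p,.1345)[:2] for p in k],np.float32); r=cv2.minAreaRect(g); print("board top rect",r)
for n,ps,z in(("holder front base",((202.3,300),(253.2,301)),.0),("holder top back step",((200,275),(252.5,277)),.036),("holder front blocks",((199.5,294),(250.5,295.5)),.036)):
    a,b=[t.plane(p,z) for p in ps]; d=a-b; print(n,a,b,np.linalg.norm(d),np.degrees(np.arctan2(-d[0],d[1])))
E
python3 m2.py | sed -n '/-----/,$p'
```

```text
-----
board top rect ((0.4559943974018097, -0.0005371421575546265), (0.08974529057741165, 0.009766500443220139), 86.91035461425781)
holder front base [0.4269 0.0566 0.    ] [ 0.4219 -0.053   0.    ] 0.10974366638228444 -2.623141433369379
holder top back step [0.4781 0.0537 0.036 ] [ 0.471  -0.0565  0.036 ] 0.1104701542952543 -3.681650927896409
holder front blocks [0.4384 0.0544 0.036 ] [ 0.4325 -0.0521  0.036 ] 0.1066725693705467 -3.179291784141455
```

Call:
{"op": "jog_arm", "data": {"commands": [[0,0,15,-3],[0,0,20,-3],[0,0,20,-3],[0,0,20,-3],[0,0,20,-3],[0,0,20,-3],[0,0,20,-3],[0,0,15,-3],[4,-15,10,-3],[8,-30,0,-3]], "fingers": 87.6}}

```text
clock: 1.23
tool_pos: [0.3022, 0.5663, 0.3874]
orientation: [-179.9, 0.0, -55.5]
force: [-0.4, -0.1, 0.0]
opening: 0.0877
```

Call:
{"op": "jog_arm", "data": {"commands": [[8,-30,0,-4],[8,-30,0,-4],[8,-30,0,-4],[8,-30,0,-4],[8,-30,0,-4],[8,-30,0,-4],[8,-30,0,-4],[8,-30,0,-4],[8,-30,0,-4],[8,-30,0,-2]]}}

```text
clock: 2.07
tool_pos: [0.3824, 0.2627, 0.3869]
orientation: [-180.0, 0.0, -93.7]
force: [0.5, -0.3, -0.1]
opening: 0.0876
```

```bash
python3 -c "
from plant import *;o=get_obs();print(o)"
```

```text
{'clock': 2.0667, 'joint_pos': array([ 5.89036684e+01, -3.82874694e+00, -8.05509844e+00, -1.36679434e-04,
       -8.57286864e+01, -6.25980737e+01]), 'qvel': array([-35.18477285, -13.88173353, -12.8218764 ,   0.10092527,
        -1.00314362,  14.07270378]), 'tau': array([  4.58283484, -24.59298849,  31.47727132,   7.25601777,
        -0.06980805,  -1.01041999]), 'tool_pos': array([0.38243138, 0.26269622, 0.38685007]), 'orientation': array([-1.79979428e+02,  3.99800669e-02, -9.36944082e+01]), 'force': array([ 0.52093983, -0.31105773, -0.07205294]), 'moment': array([ 0.03697402, -0.18542146,  0.02946669]), 'opening': 0.08759945950344174}
```

Call:
{"op": "jog_arm", "data": {"commands": [[8,-30,0,0.5],[8,-30,0,0],[8,-30,0,0],[8,-30,0,0],[8,-30,0,0],[8,-30,0,0],[8,-30,0,0],[8,-30,-15,0],[7,-20,-30,0],[2,-4.5,-35,0]]}}

```text
clock: 2.9
tool_pos: [0.4568, -0.0025, 0.3074]
orientation: [-179.8, 0.1, -93.1]
force: [1.5, 0.8, -0.8]
opening: 0.0874
```

Call:
{"op": "jog_arm", "data": {"commands": [[0,0,-35,0],[0,0,-35,0],[0,0,-30,0],[0,0,-20,0],[0,0,-10,0],[0,0,-5,0],[0,0,0,0],[0,0,0,0],[0,0,0,0],[0,0,0,0]]}}

```text
clock: 3.73
tool_pos: [0.4562, 0.0001, 0.1728]
orientation: [-179.9, 0.1, -93.0]
force: [0.3, -0.2, -0.6]
opening: 0.0874
```

Run:
```python
from h import *
s=Cam("scene");t=Cam("top")
crop(t.im,120,200,200,140,3,"t4");crop(s.im,130,80,200,200,3,"s4")
print(get_obs()["tool_pos"])
```

```text
[ 4.55878240e-01 -2.02040561e-05  1.72406494e-01]
```

View pics/s4.png

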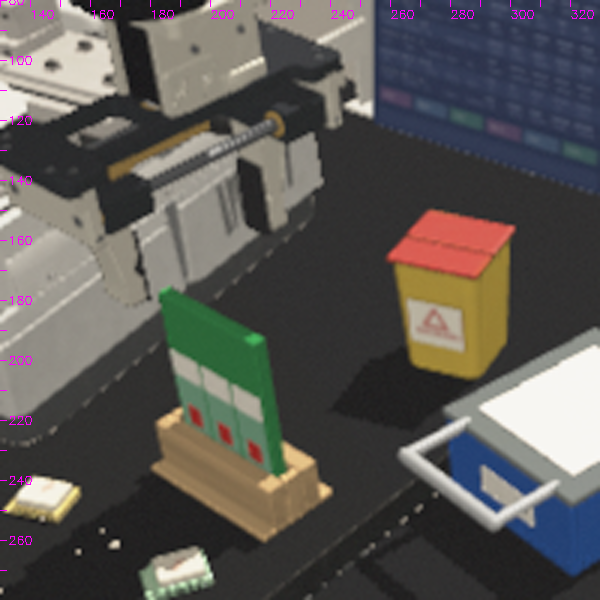

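View pics/t4.png

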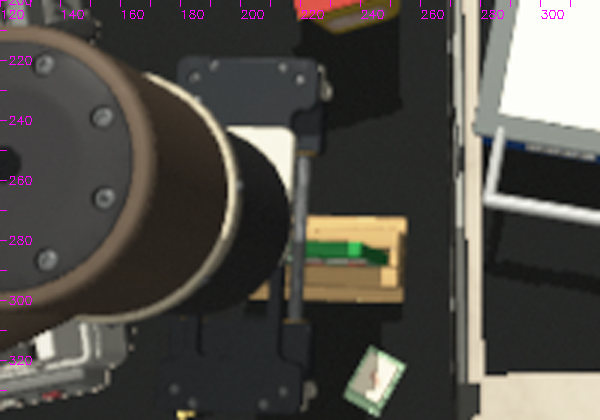

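The gripper straddles the board along x (fingertips near scene (125,175) and (220,150)). I'll descend and grip.

Call:
{"op": "jog_arm", "data": {"commands": [[0,-0.5,-10,0],[0,0,-12,0],[0,0,-12,0],[0,0,-12,0],[0,0,-10,0],[0,0,-9,0],[0,0,-5,0],[0,0,-3,0],[0,0,0,0],[0,0,0,0]]}}

```text
clock: 4.67
tool_pos: [0.4557, -0.0006, 0.0989]
orientation: [-180.0, 0.0, -93.0]
force: [0.7, 0.0, -0.4]
opening: 0.0876
```

Call:
{"op": "jog_arm", "data": {"commands": [[0,0,0,0],[0,0,0,0],[0,0,0,0],[0,0,0,0],[0,0,0,0],[0,0,0,0],[0,0,0,0],[0,0,0,0],[0,0,0,0],[0,0,0,0]], "fingers": 0}}

```text
clock: 5.5
tool_pos: [0.4554, -0.0007, 0.0985]
orientation: [180.0, 0.0, -93.0]
force: [0.4, -0.9, 0.3]
opening: 0.0264
```

Call:
{"op": "jog_arm", "data": {"commands": [[0,0,0,0],[0,0,0,0],[0,0,0,0],[0,0,0,0],[0,0,0,0],[0,0,0,0],[0,0,0,0],[0,0,0,0],[0,0,0,0],[0,0,0,0]]}}

```text
clock: 6.33
tool_pos: [0.4554, -0.0007, 0.0985]
orientation: [180.0, 0.0, -93.0]
force: [0.5, -0.8, 0.3]
opening: 0.0099
```

Call:
{"op": "jog_arm", "data": {"commands": [[0,0,4,0],[0,0,8,0],[0,0,12,0],[0,0,15,0],[0,0,20,0],[0,0,20,0],[0,0,20,0],[0,0,20,0],[0,0,10,0],[0,0,2,0]]}}

```text
clock: 7.17
tool_pos: [0.4563, -0.0004, 0.2319]
orientation: [-179.8, 0.1, -93.0]
force: [0.4, 0.2, -3.0]
opening: 0.01
```

Run:
```python
from h import *
s=Cam("scene");t=Cam("top")
crop(t.im,380,240,75,60,10,"t5");crop(s.im,340,260,105,105,5,"s5");crop(s.im,150,60,130,200,3,"s6")
print(get_obs())
```

```text
{'clock': 7.2667, 'joint_pos': array([ 2.48193427e+01, -8.45971062e-01, -2.54115542e+01, -2.95588431e-02,
       -6.54086989e+01, -2.78006774e+01]), 'qvel': array([ 0.03948041,  1.1919039 , -1.40721545, -0.28481235,  0.59483024,
        0.00817769]), 'tau': array([ 4.15256465e-03, -2.90035236e+01,  3.00332630e+01,  7.29634479e+00,
       -1.49501706e-01,  8.10849979e-04]), 'tool_pos': array([ 0.45518353, -0.00061199,  0.22946897]), 'orientation': array([-1.79989791e+02,  3.57738031e-02, -9.29936262e+01]), 'force': array([-0.49810898,  0.37080482, -2.04810202]), 'moment': array([0.08444136, 0.00309976, 0.00133573]), 'opening': 0.00967456529403259}
```

View pics/t5.png

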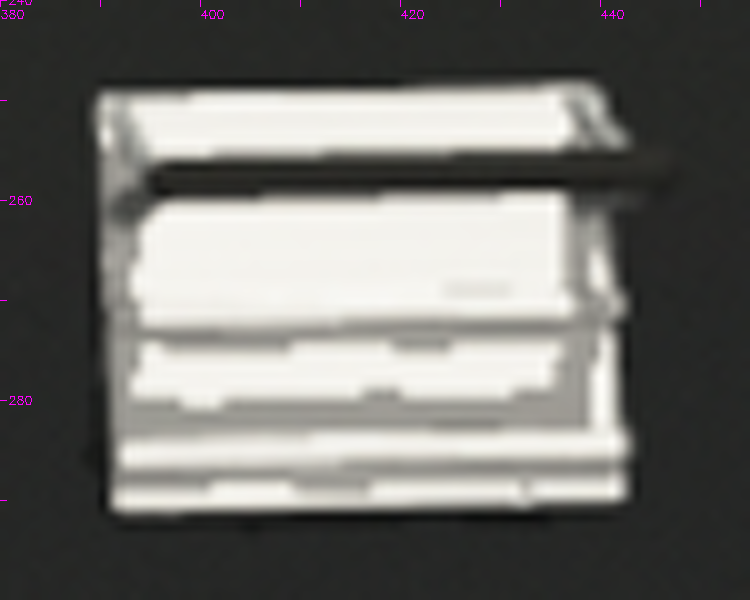

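View pics/s5.png

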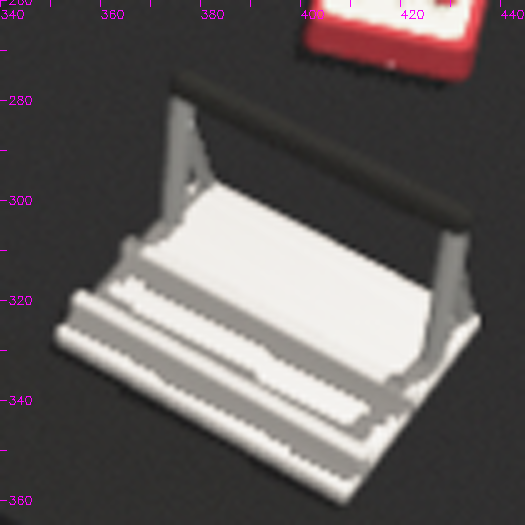

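View pics/s6.png

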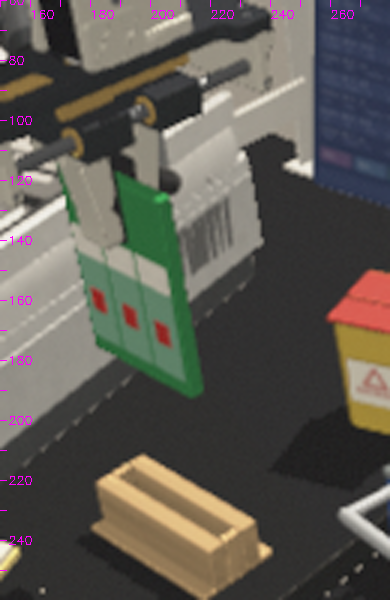

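Run:
```python
from h import *
np.set_printoptions(precision=4,suppress=True)
s=Cam("scene");t=Cam("top")
for n,c,a,b,z in(("xbar t",t,(395,258.2),(446,256.8),.071),("lip back",t,(392,283.7),(441,282.9),.014),("lip front",t,(392,287),(442,286.3),.014),("base front bot",t,(391.2,291.4),(442.5,290.2),0.0),("back",t,(390,249),(438,248.3),.006),("xbar s",s,(376,276.5),(431,303),.071),
 ("lip back s",s,(355,319),(414,351.5),.014),("base front s",s,(351,328),(409,360),0.0)):
    A,B=c.plane(a,z),c.plane(b,z);d=A-B;print(n,A,B,(A+B)/2,np.degrees(np.arctan2(-d[0],d[1])))
print(tri(s,(375,277),t,(394,258)),tri(s,(433,304.5),t,(446,256.9)))
for p in ((355,319.5),):print(s.plane(p,.014))
```

```text
xbar t [ 0.4992 -0.3526  0.071 ] [ 0.4993 -0.4571  0.071 ] [ 0.4993 -0.4048  0.071 ] 0.07725634778732253
lip back [ 0.4504 -0.3519  0.014 ] [ 0.4494 -0.4568  0.014 ] [ 0.4499 -0.4043  0.014 ] -0.5724242409244388
lip front [ 0.4434 -0.3516  0.014 ] [ 0.4421 -0.4585  0.014 ] [ 0.4427 -0.405   0.014 ] -0.7064105225575719
base front bot [ 0.4346 -0.3513  0.    ] [ 0.4343 -0.4623  0.    ] [ 0.4345 -0.4068  0.    ] -0.17341287309216166
back [ 0.5262 -0.3522  0.006 ] [ 0.525  -0.4567  0.006 ] [ 0.5256 -0.4044  0.006 ] -0.6585721993421875
xbar s [ 0.4985 -0.3543  0.071 ] [ 0.4992 -0.4541  0.071 ] [ 0.4988 -0.4042  0.071 ] 0.4046707380392033
lip back s [ 0.4448 -0.3513  0.014 ] [ 0.4442 -0.4616  0.014 ] [ 0.4445 -0.4064  0.014 ] -0.2857185746547552
base front s [ 0.4351 -0.3504  0.    ] [ 0.4356 -0.4592  0.    ] [ 0.4354 -0.4048  0.    ] 0.2848660905028134
(array([ 0.5002, -0.3513,  0.0667]), np.float64(0.12206830247753901), np.float64(0.09970752459642672)) (array([ 0.4994, -0.4575,  0.0696]), np.float64(0.08982622409857693), np.float64(0.06932490843824383))
[ 0.4439 -0.3519  0.014 ]
```

Call:
{"op": "jog_arm", "data": {"commands": [[0.3,-8,0,0.3],[0.3,-18,0,0.3],[0.3,-28,0,0.3],[0.3,-33,0,0.3],[0.3,-33,0,0.3],[0.3,-33,0,0.3],[0.3,-33,0,0.3],[0.2,-33,0,0.3],[0,-33,0,0.3],[0,-33,0,0]]}}

```text
clock: 8.2
tool_pos: [0.4568, -0.2877, 0.2284]
orientation: [179.9, 0.0, -90.3]
force: [0.3, 0.8, -1.4]
opening: 0.0098
```

Call:
{"op": "jog_arm", "data": {"commands": [[0,-33,0,0],[0,-33,0,0],[0,-26,0,0],[0,-16,0,0],[0,-8,0,0],[0,-4,0,0],[0,0,-5,0],[0,0,-10,0],[0,0,-15,0],[0,0,-15,0]]}}

```text
clock: 9.03
tool_pos: [0.4579, -0.4045, 0.1837]
orientation: [-180.0, 0.0, -90.2]
force: [0.6, -0.2, -1.7]
opening: 0.0095
```

Call:
{"op": "jog_arm", "data": {"commands": [[0,0,-15,0],[0,0,-15,0],[0,0,-12,0],[0,0,-8,0],[0,0,-5,0],[0,0,0,0],[0,0,0,0],[0,0,0,0],[0,0,0,0],[0,0,0,0]]}}

```text
clock: 9.87
tool_pos: [0.4581, -0.4059, 0.1302]
orientation: [-179.9, -0.0, -90.3]
force: [-0.2, 0.3, -1.7]
opening: 0.0098
```

Run:
```python
from h import *
s=Cam("scene");t=Cam("top")
crop(t.im,340,190,150,130,5,"t7");crop(s.im,310,160,150,200,3,"s7")
o=get_obs();print(o["tool_pos"],o["orientation"],o["force"],o["moment"])
```

```text
[ 0.45790404 -0.40581278  0.12999373] [-1.79960422e+02 -1.72260331e-02 -9.02887890e+01] [-0.30992465 -0.0523973  -2.40801929] [ 0.0388155  -0.11083865 -0.01208035]
```

View pics/s7.png

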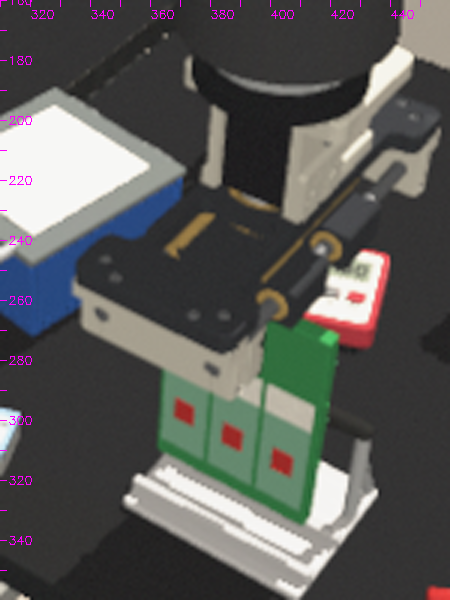

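View pics/t7.png

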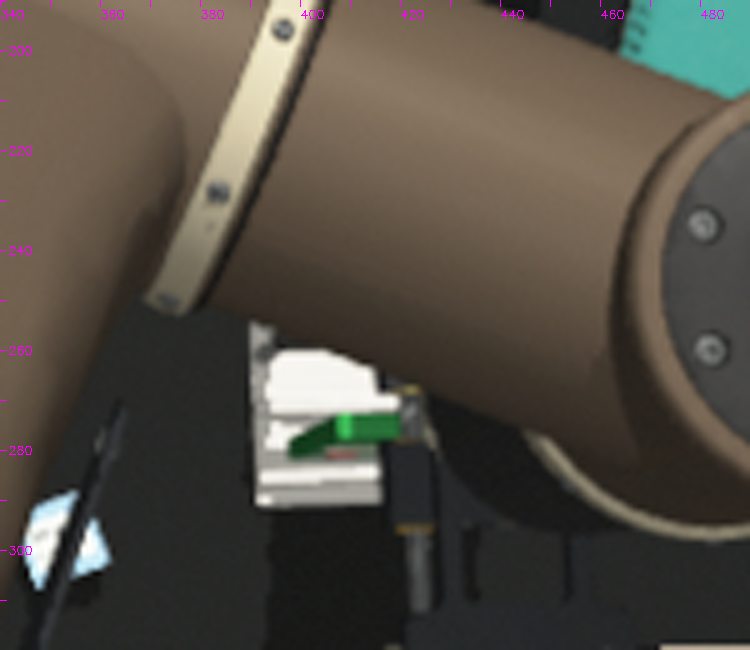

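Run:
```python
from h import *
s=Cam("scene");t=Cam("top")
for p in((411.7,334.3),(363.3,309)):print(s.plane(p,.0365))
for p in((397.5,281),):print(t.plane(p,.0365))
```

```text
[ 0.45429582 -0.44929356  0.0365    ]
[ 0.45370202 -0.3606275   0.0365    ]
[ 0.45456975 -0.36057932  0.0365    ]
```

Call:
{"op": "jog_arm", "data": {"commands": [[0,0,-4,0],[0,0,-6,0],[0,0,-6,0],[0,0,-5,0],[0,0,-4,0],[0,0,-2.5,0],[0,0,-1.5,0],[0,0,-0.5,0],[0,0,0,0],[0,0,0,0]]}}

```text
clock: 10.9
tool_pos: [0.4579, -0.4058, 0.1003]
orientation: [-180.0, -0.0, -90.3]
force: [0.1, -0.8, -1.9]
opening: 0.0099
```

Call:
{"op": "jog_arm", "data": {"commands": [[0,0,-0.4,0],[0,0,-0.4,0],[0,0,-0.3,0],[0,0,0,0],[0,0,0,0],[0,0,0,0],[0,0,0,0],[0,0,0,0],[0,0,0,0],[0,0,0,0]]}}

```text
clock: 11.73
tool_pos: [0.458, -0.4058, 0.0996]
orientation: [-180.0, -0.0, -90.3]
force: [-0.6, 1.8, 5.5]
opening: 0.01
```

Call:
{"op": "jog_arm", "data": {"commands": [[0,0,0,0],[0,0,0,0],[0,0,0,0],[0,0,0,0],[2,0,0,0],[2,0,0,0],[2,0,0,0],[2,0,0,0],[2,0,0,0],[2,0,0,0]], "fingers": 26}}

```text
clock: 12.57
tool_pos: [0.47, -0.4057, 0.0989]
orientation: [180.0, 0.0, -90.3]
force: [0.3, -0.5, 0.6]
opening: 0.0257
```

Call:
{"op": "jog_arm", "data": {"commands": [[2.5,0,0,0],[2.5,0,0,0],[2.5,0,0,0],[2.5,0,0,0],[2.5,0,0,0],[2.5,0,0,0],[2.5,0,0,0],[2.5,0,0,0],[2,0,0,0],[0,0,0,0]]}}

```text
clock: 13.4
tool_pos: [0.4922, -0.4057, 0.0989]
orientation: [-180.0, -0.0, -90.3]
force: [-0.1, -0.9, 0.7]
opening: 0.0261
```

Run:
```python
from h import *
s=Cam("scene");t=Cam("top")
crop(t.im,340,190,150,130,5,"t8");crop(s.im,310,160,150,200,3,"s8")
o=get_obs();print(o["tool_pos"],o["orientation"],o["force"],o["moment"],o["opening"])
```

```text
[ 0.49183745 -0.4057012   0.09894431] [-1.79997513e+02 -1.75612710e-03 -9.02819358e+01] [-0.62634307 -0.27787218  0.95154886] [ 0.06851052 -0.09060334 -0.02712645] 0.026316188479453495
```

View pics/s8.png

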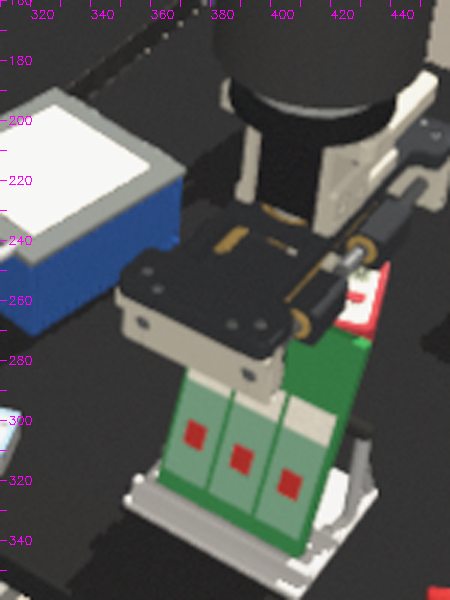

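The board is in the groove and tilting back nicely (lower right corner ~(411,345)). I'll continue to the crossbar, then open.

Call:
{"op": "jog_arm", "data": {"commands": [[1.5,0,0,0],[2,0,0,0],[2,0,0,0],[2,0,0,0],[2,0,0,0],[2,0,0,0],[1.5,0,0,0],[1,0,0,0],[0,0,0,0],[0,0,0,0]]}}

```text
clock: 14.33
tool_pos: [0.5058, -0.4057, 0.0989]
orientation: [180.0, 0.0, -90.3]
force: [1.2, -0.4, -0.3]
opening: 0.0262
```

Call:
{"op": "jog_arm", "data": {"commands": [[0,0,0,0],[0,0,0,0],[0,0,0,0],[0,0,0,0],[0,0,0,0],[0,0,0,0],[0,0,0,0],[0,0,0,0],[0,0,0,0],[0,0,0,0]], "fingers": 60}}

```text
clock: 15.17
tool_pos: [0.5057, -0.4057, 0.099]
orientation: [180.0, 0.0, -90.3]
force: [0.7, -0.1, 0.0]
opening: 0.0599
```

Run:
```python
from h import *
s=Cam("scene");t=Cam("top")
crop(t.im,340,190,150,130,5,"t9");crop(s.im,310,160,150,200,3,"s9")
o=get_obs();print(o["tool_pos"],o["orientation"],o["force"],o["moment"],o["opening"])
```

```text
[ 0.50574769 -0.40569906  0.09895277] [-1.79999472e+02  5.32976360e-04 -9.02858473e+01] [0.79161736 0.03115036 0.91002555] [ 0.08094901 -0.05902406  0.07759486] 0.05986201678877446
```

View pics/s9.png

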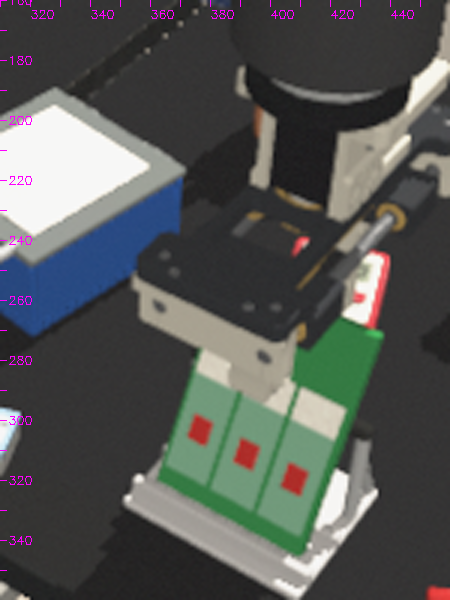

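View pics/t9.png

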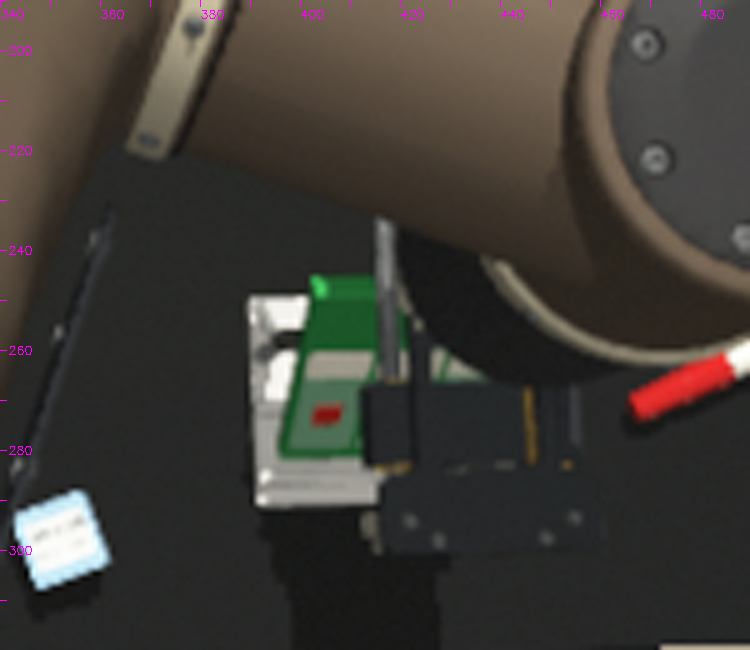

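Call:
{"op": "jog_arm", "data": {"commands": [[0.5,0,2,0],[0.5,0,4,0],[0,0,6,0],[0,0,8,0],[0,0,12,0],[0,0,15,0],[0,0,20,0],[0,0,20,0],[0,0,16,0],[0,0,7,0]]}}

```text
clock: 16.1
tool_pos: [0.5078, -0.4065, 0.2132]
orientation: [-179.8, -0.1, -90.3]
force: [-0.1, 0.7, 0.1]
opening: 0.0601
```

Call:
{"op": "jog_arm", "data": {"commands": [[-1,10,0,-1],[-2,20,0,-1],[-3,30,0,-1],[-3.5,33,0,-1.2],[-3.5,33,0,-1.5],[-3.5,33,0,-1.5],[-3.5,33,0,-1.5],[-3,28,0,-1],[-2,16,0,-1],[-1,6.7,0,0]], "fingers": 28}}

```text
clock: 16.93
tool_pos: [0.4804, -0.161, 0.2096]
orientation: [-179.9, 0.0, -100.9]
force: [0.4, -0.4, -0.2]
opening: 0.0281
```

Run:
```python
from h import *
s=Cam("scene");t=Cam("top")
crop(t.im,370,220,90,80,8,"t10");crop(s.im,230,60,220,300,2,"s10")
o=get_obs();print(o["tool_pos"],o["orientation"],o["force"],o["moment"],o["opening"])
```

```text
[ 0.48077395 -0.16215654  0.20952263] [-1.79951708e+02  1.61057513e-02 -1.00847242e+02] [ 0.31324334 -0.28006399 -0.19416722] [ 0.07222684 -0.06807011  0.04244868] 0.028058708317671693
```

View pics/s10.png

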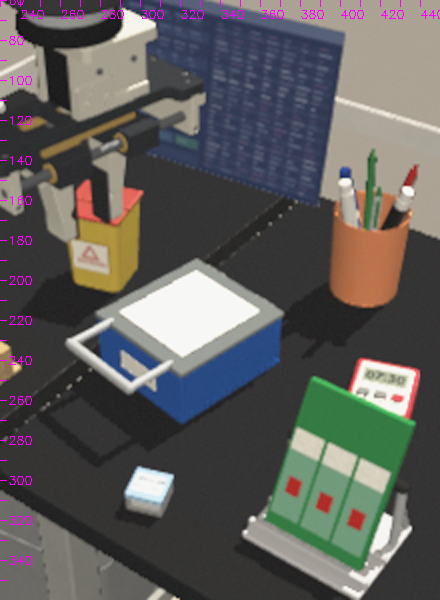

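View pics/t10.png

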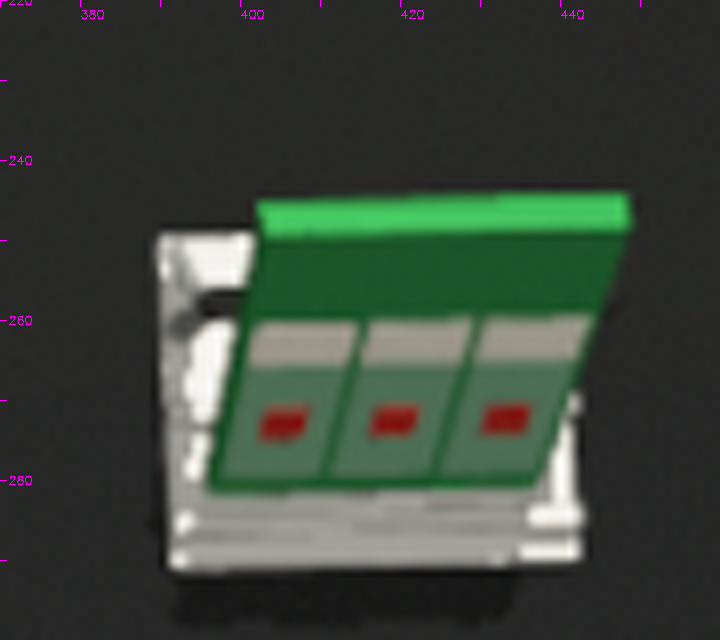

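Run:
```python
from h import *
np.set_printoptions(precision=4,suppress=True)
s=Cam("scene");t=Cam("top")
crop(s.im,350,235,100,120,5,"s11")
for a,b in(((387,249),(401.2,245.3)),((437,271),(447.8,244.5)),((411,343.5),(436,280.7)),((363.5,325.5),(396,281.5))):print(*tri(s,a,t,b))
for n,c,a,b,z in(("bar",t,(282.7,266.2),(323.7,273.2),.06),):
    pass
```

```text
[ 0.5193 -0.3589  0.1186] 0.10632408216114464 0.08836592475515574
[ 0.5175 -0.4486  0.1225] 0.6897962793679839 0.545206480494242
[ 0.4555 -0.4483  0.0116] 1.078843780334702 0.808976116752032
[ 0.4555 -0.3628 -0.0043] 0.42114443810494323 0.32896627069151996
```

View pics/s11.png

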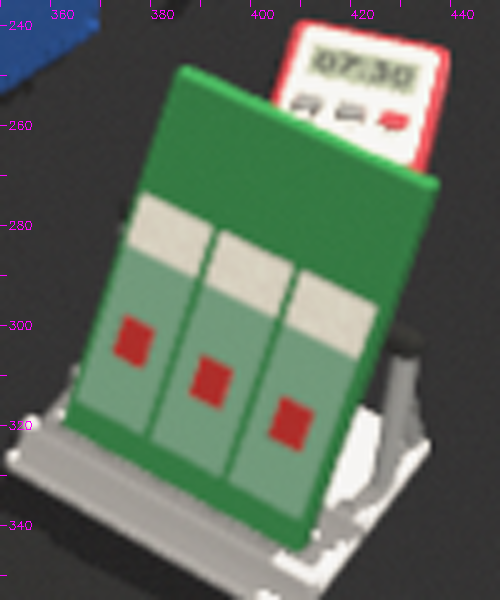

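The board is centred (y ≈ -0.404 against the rest's -0.405), leaning about 0.45 rad with its back on the crossbar. Now for the lid bar.

Call:
{"op": "jog_arm", "data": {"commands": [[0,0,-10,-0.3],[0,0,-20,0],[0,0,-20,0],[0,0,-20,0],[0,0,-16,0],[0,0,-12,0],[0,0,-6,0],[0,0,-3,0],[0,0,0,0],[0,0,0,0]]}}

```text
clock: 17.97
tool_pos: [0.481, -0.1634, 0.1022]
orientation: [-180.0, -0.0, -101.3]
force: [-0.4, 0.6, 1.4]
opening: 0.0279
```

Run:
```python
from h import *
s=Cam("scene");t=Cam("top")
crop(t.im,260,170,110,130,4,"t12");crop(s.im,220,130,180,180,4,"s12")
o=get_obs();print(o["tool_pos"],o["orientation"],o["force"],o["moment"],o["opening"])
```

```text
[ 0.48131604 -0.16318806  0.10268614] [-1.79922517e+02  1.06356515e-02 -1.01291664e+02] [-0.54200589  0.11114502  0.51878958] [ 0.09738108 -0.05439101  0.02639266] 0.028009656644152454
```

View pics/s12.png

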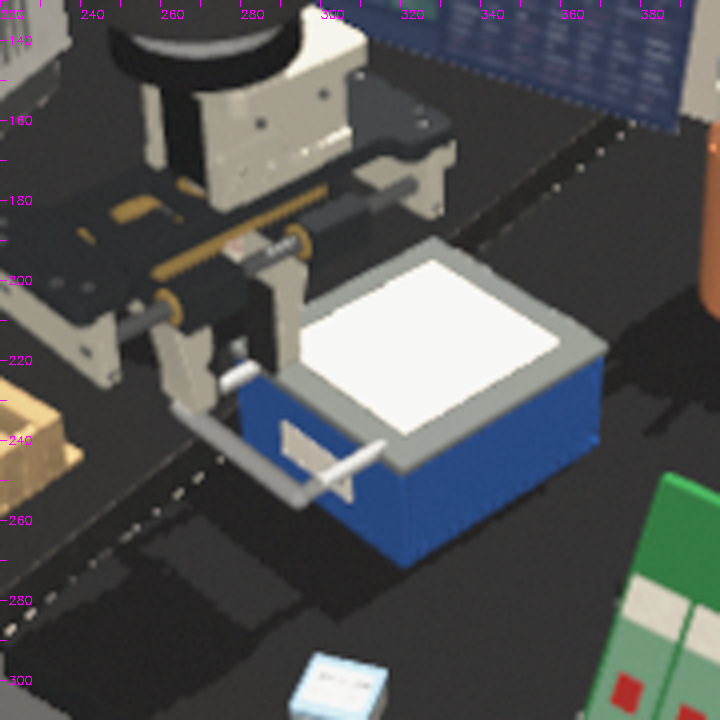

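View pics/t12.png

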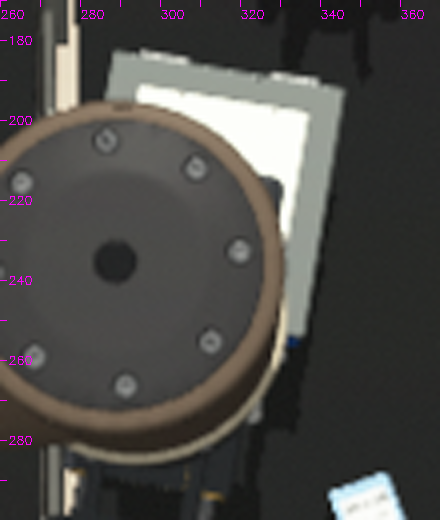

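Call:
{"op": "jog_arm", "data": {"commands": [[0,0,-5,0],[0,0,-8,0],[0,0,-8,0],[0,0,-8,0],[0,0,-8,0],[0,0,-8,0],[0,0,-8,0],[0,0,-5,0],[0,0,-3,0],[0,0,0,0]]}}

```text
clock: 18.9
tool_pos: [0.4803, -0.163, 0.0401]
orientation: [179.9, -0.0, -101.3]
force: [0.2, 0.4, 0.0]
opening: 0.0278
```

Run:
```python
from h import *
s=Cam("scene");t=Cam("top")
crop(s.im,220,130,180,180,4,"s13")
o=get_obs();print(o["tool_pos"],o["orientation"],o["force"],o["moment"],o["opening"])
```

```text
[ 0.48089265 -0.16301913  0.04100909] [-1.79999153e+02 -6.01671049e-03 -1.01274668e+02] [-0.22263723 -0.61752502  0.0132372 ] [ 0.09585403 -0.10607588  0.03683385] 0.028403030867931858
```

View pics/s13.png

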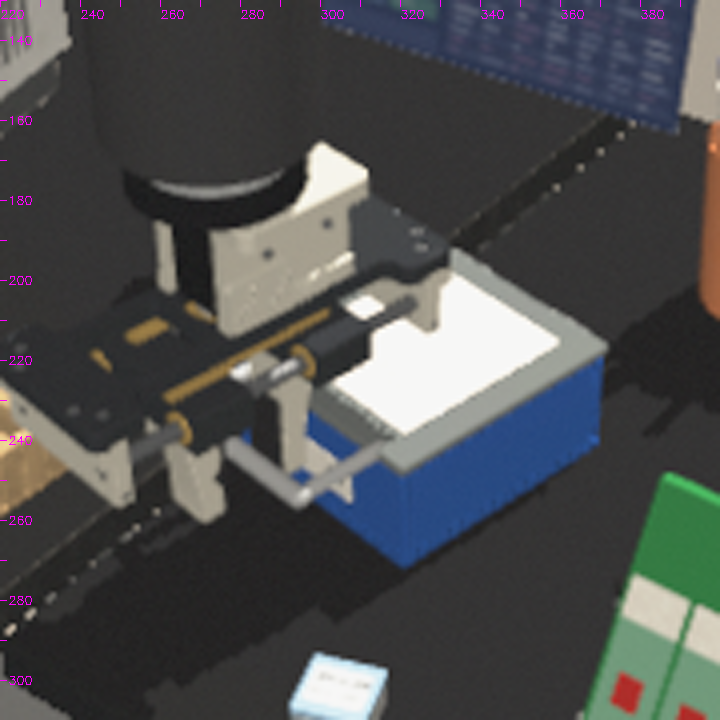

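Call:
{"op": "jog_arm", "data": {"commands": [[0,0,0,0],[0,0,0,0],[0,0,0,0],[0,0,0,0],[0,0,0,0],[0,0,0,0],[0,0,0,0],[0,0,0,0],[0,0,0,0],[0,0,0,0]], "fingers": 0}}

```text
clock: 19.83
tool_pos: [0.4818, -0.1631, 0.0413]
orientation: [-179.9, 0.0, -101.3]
force: [4.5, -2.9, -0.5]
opening: 0.009
```

Run:
```python
from h import *
o=get_obs();print(o["tool_pos"],o["orientation"],o["force"],o["opening"])
R=.176;zb=.002;a0=np.arcsin(zb/R);yaw=np.radians(-11.1)
def rows(A,n):
    th=np.linspace(A[0],A[1],n+1);th=np.radians(th)+a0
    r=-R*np.cos(th);z=R*np.sin(th);dr=np.diff(r)*1e3;dz=np.diff(z)*1e3
    return np.c_[dr*np.cos(yaw),dr*np.sin(yaw),dz].round(1).tolist()
print(rows((0,60),30))
```

```text
[ 0.48180603 -0.16311271  0.04133471] [-1.79894406e+02  6.41700117e-03 -1.01263616e+02] [ 4.46633762 -2.85987267 -0.5325121 ] 0.008992141527390788
[[0.2, -0.0, 6.1], [0.4, -0.1, 6.1], [0.6, -0.1, 6.1], [0.8, -0.2, 6.1], [1.0, -0.2, 6.1], [1.2, -0.2, 6.0], [1.4, -0.3, 6.0], [1.6, -0.3, 5.9], [1.8, -0.4, 5.9], [2.0, -0.4, 5.8], [2.2, -0.4, 5.7], [2.4, -0.5, 5.6], [2.6, -0.5, 5.5], [2.8, -0.5, 5.4], [3.0, -0.6, 5.3], [3.2, -0.6, 5.2], [3.3, -0.7, 5.1], [3.5, -0.7, 5.0], [3.7, -0.7, 4.9], [3.8, -0.8, 4.7], [4.0, -0.8, 4.6], [4.2, -0.8, 4.4], [4.3, -0.8, 4.3], [4.5, -0.9, 4.1], [4.6, -0.9, 4.0], [4.7, -0.9, 3.8], [4.9, -1.0, 3.6], [5.0, -1.0, 3.5], [5.1, -1.0, 3.3], [5.2, -1.0, 3.1]]
```

Call:
{"op": "jog_arm", "data": {"commands": [[1.2,0,4,0],[0.4,-0.1,6,0],[0.6,-0.1,6,0],[0.8,-0.2,6,0],[1.0,-0.2,6,0],[1.2,-0.2,6,0],[1.4,-0.3,6,0],[1.6,-0.3,6,0],[1.8,-0.4,6,0],[1.9,-0.4,6,0]]}}

```text
clock: 20.67
tool_pos: [0.4918, -0.1651, 0.0992]
orientation: [179.9, -0.0, -101.3]
force: [-1.2, 0.0, -2.5]
opening: 0.009
```

Run:
```python
from h import *
s=Cam("scene");t=Cam("top")
crop(s.im,220,100,180,180,4,"s14")
o=get_obs();print(o["tool_pos"],o["orientation"],o["force"],o["moment"],o["opening"])
```

```text
[ 0.49191316 -0.16514614  0.09954821] [ 1.79924784e+02  6.59377541e-04 -1.01302506e+02] [-3.69774991 -1.46286071  0.42703471] [-0.01602914  1.34757302 -0.02933558] 0.009149679247219756
```

View pics/s14.png

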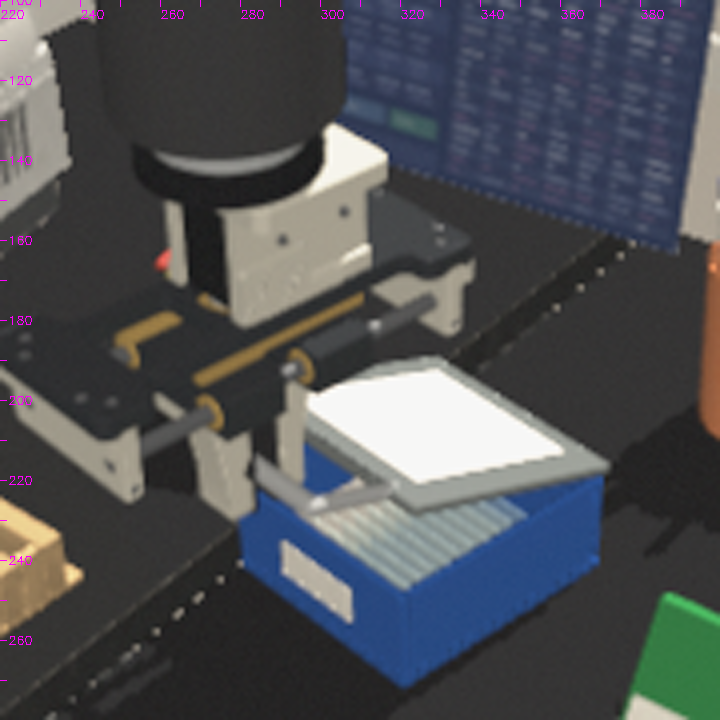

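Call:
{"op": "jog_arm", "data": {"commands": [[2.2,-0.4,5.8,0],[2.4,-0.5,5.7,0],[2.6,-0.5,5.6,0],[2.8,-0.5,5.5,0],[3,-0.6,5.3,0],[3.1,-0.6,5.2,0],[3.3,-0.7,5.1,0],[3.5,-0.7,5,0],[3.7,-0.7,4.9,0],[3.8,-0.7,4.8,0]]}}

```text
clock: 21.6
tool_pos: [0.52, -0.1708, 0.1521]
orientation: [179.6, -0.0, -101.3]
force: [-13.2, 5.0, 8.8]
opening: 0.0089
```

Run:
```python
from h import *
s=Cam("scene");t=Cam("top")
crop(s.im,220,60,180,190,4,"s15")
o=get_obs();print(o["tool_pos"],o["orientation"],o["force"],o["moment"],o["opening"])
```

```text
[ 0.52054415 -0.17088334  0.1527479 ] [ 1.79703444e+02 -2.66907589e-02 -1.01303917e+02] [-14.02370346   5.03115385   9.6281585 ] [1.85204277 5.209154   0.01890088] 0.00897325016132597
```

View pics/s15.png

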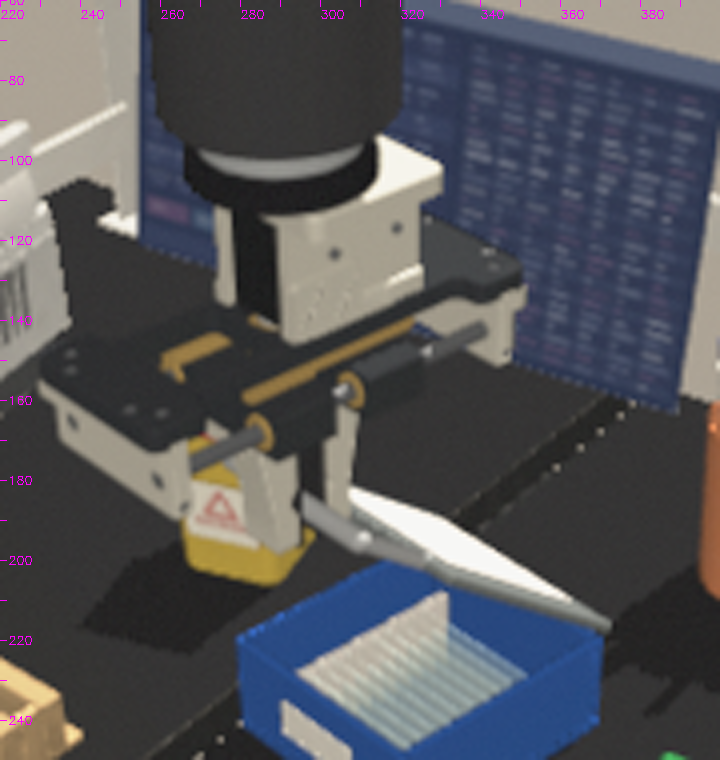

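Call:
{"op": "jog_arm", "data": {"commands": [[-1.5,0.2,1.5,0],[3.0,-0.8,4.6,0],[4.0,-0.8,4.5,0],[4.1,-0.8,4.4,0],[4.2,-0.8,4.3,0],[4.4,-0.9,4.2,0],[0,0,0,0],[0,0,0,0],[0,0,0,0],[0,0,0,0]]}}

```text
clock: 22.53
tool_pos: [0.5409, -0.1749, 0.1753]
orientation: [180.0, 0.0, -101.3]
force: [-4.4, 2.4, 3.6]
opening: 0.0088
```

Run:
```python
from h import *
s=Cam("scene");t=Cam("top")
crop(s.im,220,60,180,190,4,"s16")
o=get_obs();print(o["tool_pos"],o["orientation"],o["force"],o["moment"],o["opening"])
```

```text
[ 0.54093689 -0.17488747  0.17524614] [ 1.79978590e+02  4.62486594e-03 -1.01284363e+02] [-5.09044339  2.84038532  3.5570092 ] [1.00215367 1.75571072 0.00859657] 0.009078514929073524
```

View pics/s16.png

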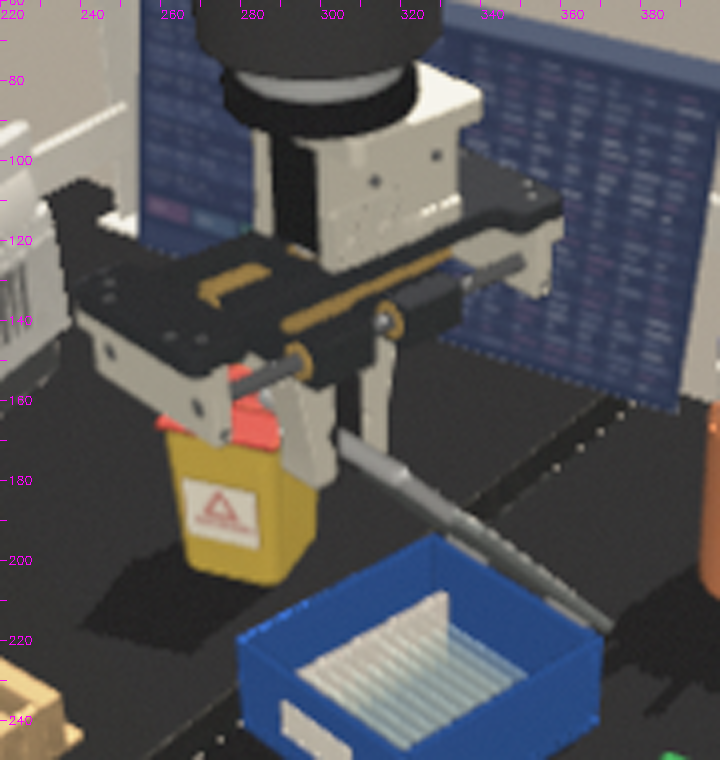

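Call:
{"op": "jog_arm", "data": {"commands": [[3.6,-0.7,3.6,0],[4.0,-0.8,3.3,0],[4.0,-0.8,3.1,0],[4.0,-0.8,2.8,0],[4.0,-0.8,2.6,0],[3.9,-0.8,2.3,0],[0,0,0,0],[0,0,0,0],[0,0,0,0],[0,0,0,0]]}}

```text
clock: 23.47
tool_pos: [0.5651, -0.1798, 0.1934]
orientation: [-180.0, 0.0, -101.3]
force: [-4.4, 3.0, 5.0]
opening: 0.0092
```

Run:
```python
from h import *
s=Cam("scene");t=Cam("top")
crop(s.im,260,60,150,160,5,"s17"); crop(t.im,250,150,220,150,3,"t17"); crop(s.im,130,60,340,300,2,"s18")
o=get_obs();print(o["tool_pos"],o["orientation"],o["force"],o["moment"],o["opening"])
```

```text
[ 0.56496112 -0.17971708  0.19335261] [-1.79972573e+02  2.40240146e-03 -1.01280306e+02] [-4.6305445   3.06714581  5.78893336] [1.1400833  1.48196827 0.07594198] 0.009042223990164014
```

View pics/s17.png

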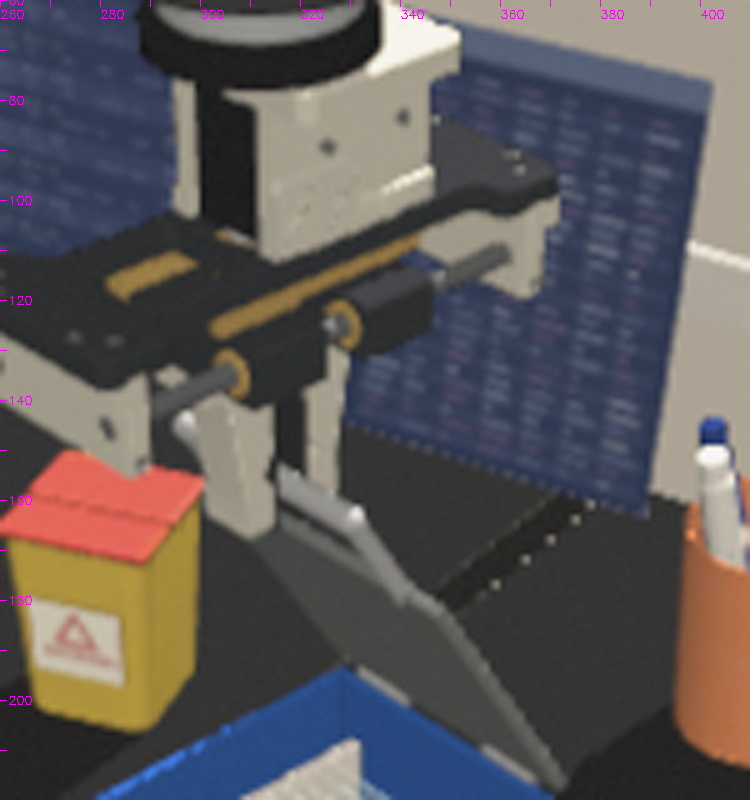

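View pics/t17.png

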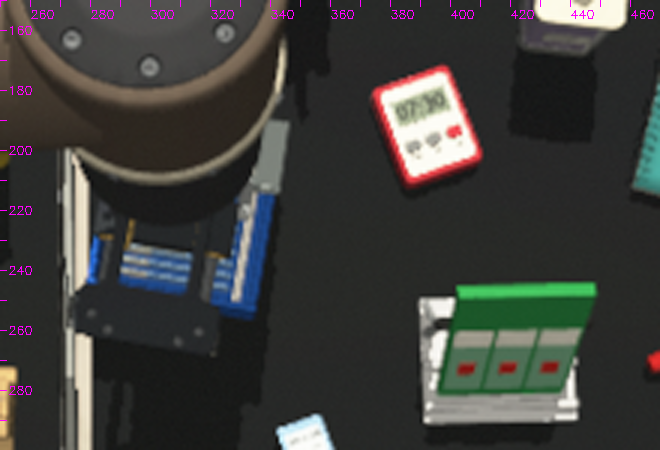

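View pics/s18.png

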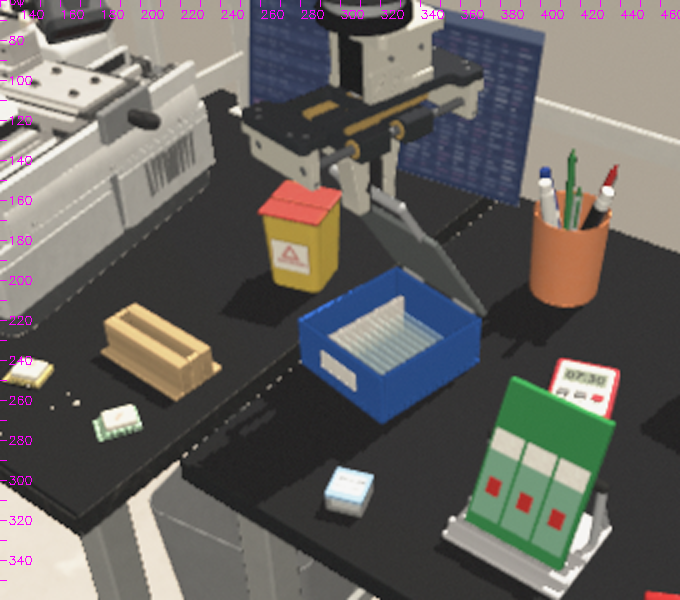

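Run:
```python
from h import *
np.set_printoptions(precision=4,suppress=True)
s=Cam("scene")
yaw=np.radians(-11.1); H=np.array([.6533,-.1969,.058]); ex=np.array([np.cos(yaw),np.sin(yaw),0]);ey=np.array([-np.sin(yaw),np.cos(yaw),0])
def f(p,yl):
    v=s.ray(p); l=(yl-(s.c-H)@ey)/(v@ey); X=s.c+l*v-H; return np.array([X@ex,X[2]])
for n,p0,p1,yl in(("bar",(295,255.3),(330.8,163),-.042),("lidcorner",(320.7,247.5),(347.6,181.6),-.06)):
    a,b=f(p0,yl),f(p1,yl); A=np.degrees([np.arctan2(q[1],-q[0]) for q in(a,b)]); print(n,a,b,np.hypot(*a),np.hypot(*b),A,A[1]-A[0])
```

```text
bar [-0.1762 -0.0014] [-0.0908  0.1518] 0.176164214802986 0.1768754288367334 [-0.44   59.1237] 59.56371770851996
lidcorner [-0.1315  0.0019] [-0.0683  0.1135] 0.13151508584432123 0.1324634084462115 [ 0.8304 58.9446] 58.114231932084806
```

Call:
{"op": "jog_arm", "data": {"commands": [[0.6,-0.1,0.8,0],[0.5,-0.1,0.7,0],[0,0,0,0],[0,0,0,0],[0,0,0,0],[0,0,0,0],[0,0,0,0],[0,0,0,0],[0,0,0,0],[0,0,0,0]]}}

```text
clock: 24.45
tool_pos: [0.566, -0.1799, 0.1942]
orientation: [180.0, 0.0, -101.3]
force: [3.1, -0.4, -7.9]
opening: 0.0091
```

Run:
```python
from h import *
s=Cam("scene");t=Cam("top")
crop(s.im,300,130,100,100,7,"s19")
o=get_obs();print(o["clock"],o["tool_pos"],o["orientation"],o["force"],o["moment"],o["opening"])
p=o["tool_pos"];print(np.degrees(np.arctan2(p[2]+.0188-.058,(.6533-p[0])/.981)))
```

```text
24.55 [ 0.56596818 -0.17987885  0.19419536] [ 1.79999447e+02  4.94911144e-03 -1.01290633e+02] [ 3.69460055  0.03694683 -8.82664599] [-0.22549274 -1.24771659  0.02248179] 0.008630786380688477
60.12862746662408
```

View pics/s19.png

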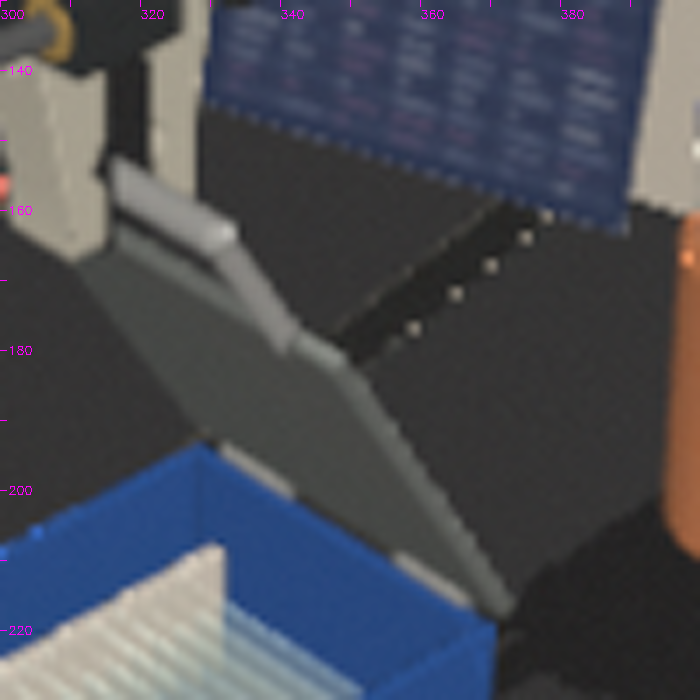

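```bash
python3 -c "
from plant import *
print(close_job()); o=get_obs(); print(o['clock'],o['tool_pos'],o['force'],o['opening'])"
```

```text
the job is handed in; nothing more can be done
None
the job is handed in; nothing more can be done
```

I took the slide board out of its holder, leaned it on the rest and let go. Then I lifted the box lid by its bar and handed the job in at about 24.6 s with the gripper still holding it at about 60°.

**Board:** The pictures show its lower edge in the groove, its back on the crossbar and its slides facing the open front. It leans about 0.45 rad. Its centre is at y ≈ -0.404, against about -0.405 for the rest. One of the four corners measured came out at an impossible height (-4 mm), so I relied on the other corners and the pictures.

**Lid:** My angle estimates did not quite agree. Before the final nudge of about 0.6°, the pictures gave 58.1° to 59.6° and the arm's position gave 59.1° to 60.5°. After it, the arm's position gave 60.1°, and I did not repeat the picture measurement.

**Forces:** The highest reading while opening the lid was about 18 N, because I was pushing slightly inside the lid's arc. I corrected for that, and the hold was at about 10 N at the end.

**Everything else:** The timer, cover glass box and holder looked unmoved in the last full pictures, taken before the nudge. I did not measure their positions.

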